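# Seat the check valve in the shuttle and index it at the test nozzle

## Robot

A 6-joint arm with a two-finger parallel gripper is mounted at the origin on the work surface. World frame = base frame: x ahead of the robot, y to its left, z up, the work surface at z = 0. Lengths are in mm, angles in rad, forces in N, time in s.
With the tool pointing down it reaches from about 425 to 950 mm from the base axis. Payload 14.7 kg.
Tool frame: the origin (TCP) lies between the finger pads; the fingertips stand arm.tcp_to_tips ahead of it and the grasp point (between the pads) is the TCP (arm.tcp_to_tips is the distance from the TCP to the fingertips, in mm); z points along the fingers, y is the line along which they close (so a half turn about z gives the same grasp; the last joint's range is limited). The gripper opens to 85 mm and grips with 20 to 120 N. Pads are 22 mm wide; open, the fingers measure 114 mm over their backs; the gripper's body (76 mm by 85 mm) begins 54 mm behind the grasp point. The pads swing forward as they close: fully open they stand 13 mm farther back than shut.
Start: joints at [-1.333, 0.48, 1.596, -0, 1.065, -0.047], TCP at [182.644, -623.806, 250.297] pointing down, gripper open.
Joint ranges: [-2.75, 2.75], [-0.82, 2.05], [0.23, 2.67], [-1.56, 4.7], [0.09, 2.69], [-2.92, 2.92]. Speed limits (rad/s): [1.89, 1.89, 2.39, 3.01, 3.01, 3.01].

## Interface

Orientations are given as a rotation vector (axis times angle).
In Python, from cell import telemetry, imaging, ticket, arm gives the robot as it stands.
- The arm moves only by the tool send_rows, never from a script. Its arguments are lists of equal length, an entry for each row: "travel": the shift along the tool's x, y, z scaled (see below), a list of three; "angular": the turn, a rotation vector about the tool's x, y, z scaled (see below), a list of three; "gripper": the opening, from 0 (shut) to 1 (fully open). A call has 1 to 20 rows; each row is the pose to reach, as a shift and turn from the pose commanded when the call began, along the tool's axes at that moment; what a row does not reach only later rows make up. The controller multiplies each number of a shift by 50 cm and each number of a turn by 30 degrees. A row lasts 1/8 s, in which the tool goes at most 62.5 mm and 10.7 degrees, less where a joint would pass 70% of its speed; a pose out of reach is approached as far as the arm can. A call with a number of a shift or a turn outside -1 to 1 is refused whole. A call with a gripper value outside its range is refused whole. The fingers move at their own pace and stop on an object; "squeeze" is the grip in N (left out, the last holds). Time passes only in rows, so rows that repeat a pose let the fingers close. It gives the time, the measured TCP pose, the force, the opening and the grip force at its end, in the units of the state.
- telemetry.get_obs(): the state, without advancing time (a new reading comes with each control period).
- imaging.snapshot(name): name is "side" or "top"; returns the picture (384x512x3 uint8, blue, green, red); there is no depth.
- imaging.camera_info(name): a dict with "K" (3x3 intrinsics, pixels), "D" ([k1, k2, p1, p2, k3] as OpenCV has them; the pictures are not rectified), "rvec" (rotation vector, rad) and "tvec" (3), from world to camera coordinates, as OpenCV has them. Camera axes: x right, y down, z forward; pixel columns grow to the right and rows downward; lengths in mm; the calibration is good to about 2 mm. A picture is of the moment at which its call begins. camera_info takes no time and is no camera call.
- ticket.job_done(): hands the job in; it is judged then, once.
The state is a dict: "clock": time; "joint_positions": joint angles; "joint_vel": joint speeds; "joint_efforts": joint torques, N m; "eef_pos": TCP position; "tool_rot": TCP orientation; "force": force on the tool from outside, world axes, zero at the start; "moment": the same for the moment, N m; "finger_gap": finger opening in mm; "grasp_force": force on a finger pad.
Only numpy, scipy, OpenCV 4.12 (cv2) and the standard library are available. Lean on these libraries where they do the work, as an engineer would, in place of code of your own. Each camera call takes 0.05 s, during which the arm holds its last target. There are 200 camera calls.

## Task

Press the bronze check valve down into the pocket of the slide carriage until it sits flush, then take the carriage by its upright steel fin and slide it along the rail, away from the end where it starts, until its spring ball drops into the notch in front of the test nozzle. Finish while still gripping the fin and holding the carriage still in the notch; do not run the carriage on to the far end of the rail, and leave the brass weights, the piston cap and the gauge where they are.

Things in the scene. Friction and masses are not known exactly. Their poses are not given: they have to be found in the camera images.
- valve: Bronze check valve: a block 34 mm (its x) by 44 mm (its y) by 20 mm high, with a flat-sided head 16 mm (x) by 28 mm (y) standing centred on it, from 20 to 48 mm above the underside. Loose, upright on the bench, 0.32 kg. Origin: centre of the underside, z up. A half turn about z changes nothing.
- rail: Fixed steel bed and rail along its own y: bed 12 mm thick, 480 mm long, x -50 to +80 mm. Beside the carriage, at x = 42 to 58 mm, runs a detent bar, top 57 mm over the bench, with one V notch, 15 mm wide, in its face and a bronze nozzle block behind it exactly at the notch; the notch's place along the rail varies. Origin: middle of the bed's underside, on the bench; z up.
- pocket (a point): Centre of the floor of the carriage's open pocket: 37 mm (x) by 47 mm (y), 20 mm deep, mouth level with the carriage's top, 60 mm over the bench. Axes parallel to the rail's; moves with the carriage. The valve's underside rests here when seated, valve x along pocket x (or reversed), the block's top then flush with the carriage.
- ball (a joint): How far the carriage's spring ball has dropped into the notch, in m: about 0.0005 on the plain bar, 0.0055 at the notch's centre, near it 1 mm less per mm off. The ball (12 mm, level with the pocket's centre along the rail) begins to drop 7 mm before the centre; the carriage is then drawn forward with about 6 N, and beyond the centre pushed back as strongly, plus friction.
- weights: Stack of three brass weights in one piece, 90 mm diameter, 82 mm high, loose bystander. Origin: centre of the underside.
- piston_cap: Steel piston cap, 54 mm diameter, 44 mm high, loose bystander. Origin: centre of the underside.
- gauge: Gauge lying on its back, white porcelain face up, 100 mm diameter, 27 mm high, with a brass stub 30 mm long at -x; loose bystander. Origin: centre of the underside.
- fin (a point): Upright steel plate fixed on the carriage, the part to grip: 12 mm thick along the rail (y), 36 mm wide (x), 44 mm high. This point: centre of its foot, on the carriage's top face; 95 mm in +y from the pocket's centre.
- slide (a joint): Position along the rail's +y, in m, of the carriage. It starts at 0 to 0.03; the notch lies between 0.075 and 0.15; the rail ends at 0.195 (beyond 0.185 fails). It slides with about 2 N of friction and stays where it is left.
- carriage: Aluminium carriage on the rail, 70 mm (x) by 160 mm (y) by 30 mm high, axes parallel to the rail's; open pocket at its -y end, gripping fin at its +y end. Origin: centre of its underside, 30 mm above the bench.
There are look-alikes about, which are no part of the job. What is shaped like the valve but blue, red or turquoise is not meant.

How it is judged (in metres and radians):
On the way, in this order (a step that is already met when the one before it is completed fails the run):
1. the valve sits flush in the carriage's pocket (z of valve in the frame of pocket between -0.002 and 0.002 m and horizontal distance between valve and pocket below 0.004 m and angle between valve's own z axis and vertical below 0.06 rad), for 0.2 s.
2. the carriage stands in the notch, gripped by its fin (value of joint ball above 0.003 m and contact force between the fingers and carriage above 5 N), for 0.3 s.
At the end, for the whole second after the job is handed in: Valve within 2 mm of the pocket floor, centred within 4 mm, upright within 0.06 rad; ball dropped over 3 mm into the notch (carriage within about 2.5 mm of its centre); carriage still (under 10 mm/s); fingers gripping it with over 5 N in all (all of step 1 and all of step 2 and velocity of joint slide between -0.01 and 0.01 m/s); the arm keeps its last pose, push and grip.
It fails at once if the carriage is run on to the far end of the rail (value of joint slide above 0.185 m).
It fails at once if the stack of brass weights is pushed more than 20 mm (distance of weights from where it was at the start of the episode above 0.02 m).
It fails at once if the piston cap is pushed more than 20 mm (distance of piston_cap from where it was at the start of the episode above 0.02 m).
It fails at once if the gauge is pushed more than 20 mm (distance of gauge from where it was at the start of the episode above 0.02 m).
It also fails if it takes over 72 s, if anything falls off the work surface, if the arm or the gripper's body presses on something with over 40 N, if the wrist force passes 120 N, or if a joint passes its speed limit or range.

## Working session

There is one attempt and no reset: what is moved stays moved. The work goes in short steps, Python scripts to look and compute and a tool call to move; the robot and the scene stay as the last step left them, time stands still between calls to the robot, and variables do not carry over. Pictures are saved under pics/ and viewed, at most 10 in all, crops included, and the job is handed in when it is done.

Besides the shell and the picture viewer there is one more tool, called after "Call:" by a JSON object that holds its "method" and its "body". send_rows: Moves the arm, as the interface text tells. Shifts and turns lie within -1 to 1; 1 stands for 50 cm of shift or 30 degrees of turn. Its arguments: {"type":"object","properties":{"travel":{"type":"array","items":{"type":"array","items":{"type":"number","minimum":-1,"maximum":1}}},"angular":{"type":"array","items":{"type":"array","items":{"type":"number","minimum":-1,"maximum":1}}},"gripper":{"type":"array","items":{"type":"number"}},"squeeze":{"type":"number"}},"required":["travel","angular","gripper"]}

```bash
ls; mkdir -p pics
python3 - <<'E'
from cell import telemetry, imaging, arm
import cv2
o=telemetry.get_obs(); print({k:o[k] for k in ('clock','eef_pos','tool_rot','finger_gap','force')}, arm.tcp_to_tips)
for n in ('side','top'):
    im=imaging.snapshot(n); cv2.imwrite(f'pics/{n}0.png',im)
    print(n,imaging.camera_info(n))
E
```

```text
pics
{'clock': 0.0, 'eef_pos': array([ 182.55241965, -623.44358859,  249.67859689]), 'tool_rot': array([-3.10862826e+00, -4.45574836e-01,  1.37014737e-04]), 'finger_gap': 85.55960743200912, 'force': array([-0.75376487,  0.08829773,  0.15931519])} 19.0
side {'K': array([[457.77315076,   0.        , 248.24239477],
       [  0.        , 457.77315076, 192.68696766],
       [  0.        ,   0.        ,   1.        ]]), 'D': array([-0.015134,  0.      ,  0.      ,  0.      ,  0.      ]), 'rvec': array([ 2.25083154, -0.15281546,  0.05092649]), 'tvec': array([-541.12629359,  131.51217649, 1071.47140595])}
top {'K': array([[378.10492038,   0.        , 258.73727716],
       [  0.        , 378.10492038, 185.83103885],
       [  0.        ,   0.        ,   1.        ]]), 'D': array([-0.04182816,  0.        ,  0.        ,  0.        ,  0.        ]), 'rvec': array([ 2.10747385, -2.11248097,  0.18939707]), 'tvec': array([ 65.48919521, 530.38544493, 901.53977926])}
```

View pics/side0.png

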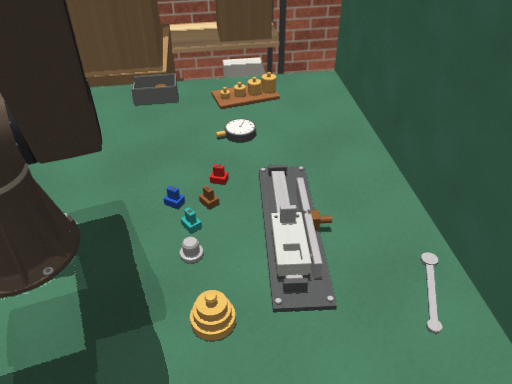

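View pics/top0.png

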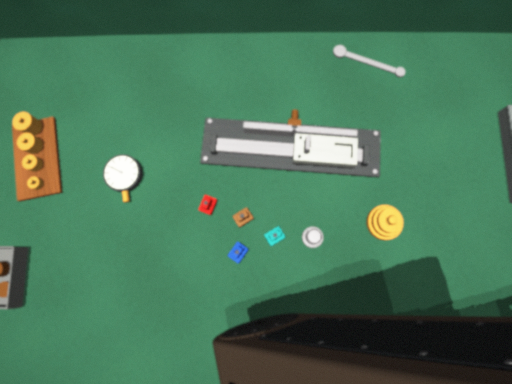

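Candidates for the valve, as side/top pixels: brown (209,197)/(243,217), red (219,174)/(208,204), blue (174,197)/(238,252), turquoise (191,219)/(275,236). Only the brown one is bronze, so I'll check it in enlarged crops.

Run:
```python
import cv2
s=cv2.imread('pics/side0.png'); t=cv2.imread('pics/top0.png')
cv2.imwrite('pics/side_c.png',cv2.resize(s[155:305,150:350],None,fx=4,fy=4,interpolation=cv2.INTER_CUBIC))
cv2.imwrite('pics/top_c.png',cv2.resize(t[100:240,195:395],None,fx=4,fy=4,interpolation=cv2.INTER_CUBIC))
a=cv2.resize(s[180:212,193:228],(400,366),interpolation=cv2.INTER_CUBIC);b=cv2.resize(t[200:232,226:261],(400,366),interpolation=cv2.INTER_CUBIC)
cv2.imwrite('pics/valve_c.png',cv2.hconcat([a,b]))
```

```text
(no output)
```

View pics/side_c.png

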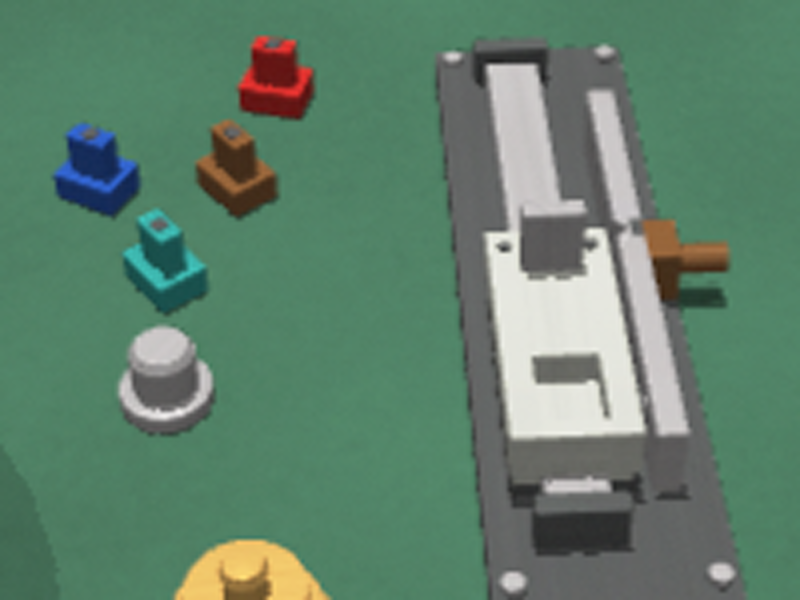

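View pics/top_c.png

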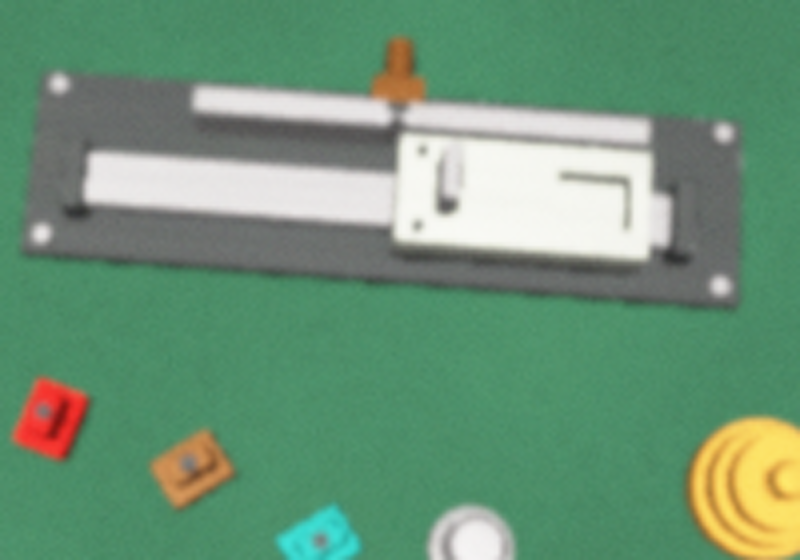

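View pics/valve_c.png

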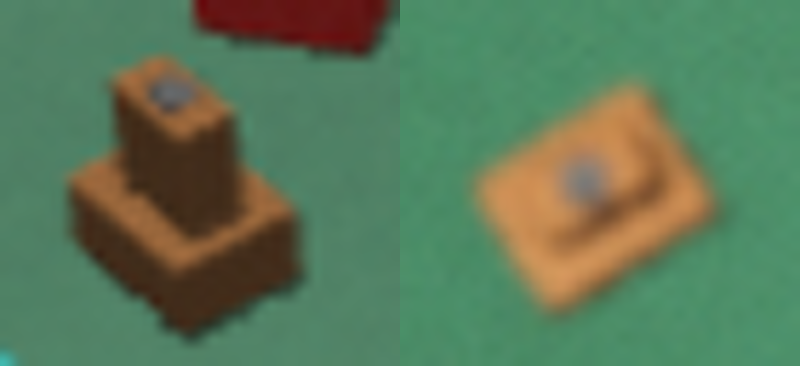

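The crop confirms the brown part: bronze, block plus head, with grey screw mark at head top (side crop (172,93), top crop (585,180)). The detent notch with its bronze nozzle is at top-crop (398,112) and side-crop (627,228). The pocket is at the near (-y) end. Next I'll fit poses from corners picked in both views.

```bash
cat > h.py <<'E'
import numpy as np, cv2
from scipy.optimize import least_squares
from cell import imaging
C={n:imaging.camera_info(n) for n in('side','top')}
def proj(n,P):
    c=C[n]; return cv2.projectPoints(np.float64(P).reshape(-1,3),c['rvec'],c['tvec'],c['K'],c['D'])[0][:,0]
def orig(p,s,off): return (np.float64(p)+.5)/s-.5+np.float64(off)
def fit(obs,x0,yaw=None,z=None):
    # obs: {cam:(local pts, pixels)}
    def f(q):
        a=q[3] if yaw is None else yaw; zz=q[2] if z is None else z
        R=np.array([[np.cos(a),-np.sin(a),0],[np.sin(a),np.cos(a),0],[0,0,1]])
        return np.concatenate([(proj(n,np.float64(l)@R.T+[q[0],q[1],zz])-p).ravel() for n,(l,p) in obs.items()])
    r=least_squares(f,x0,loss='soft_l1'); return r.x,np.abs(f(r.x)).reshape(-1,2).round(1).tolist()
E
cat > m.py <<'E'
from h import *
np.set_printoptions(precision=3,suppress=True)
sv=lambda p:orig(p,11.43,(193,180)); tv=lambda p:orig(p,11.43,(226,200))
sc=lambda p:orig(p,4,(150,155)); tc=lambda p:orig(p,4,(195,100))
vs=([(17,-22,20),(-17,22,20),(17,22,20),(17,-22,0),(17,22,0),(-17,22,0),(8,-14,48),(8,14,48),(-8,14,48),(-8,-14,48)],
 sv([(70,180),(297,212),(178,270),(72,237),(190,337),(298,280),(113,82),(182,138),(235,115),(160,57)]))
vt=([(-17,-22,20),(-17,22,20),(17,22,20),(17,-22,20)],tv([(75,185),(245,85),(320,210),(155,315)]))
for o in ({'side':vs,'top':vt},): print('valve',*fit(o,[500,-300,0,-2.1]))
print('side z0',fit({'side':vs},[500,-300,0,-2.1],z=0)[0],'top z0',fit({'top':vt},[500,-300,0,-2.1],z=0)[0])
cs=([(-35,80,0),(35,80,0),(35,-80,0),(-35,-80,0)],sc([(485,232),(607,230),(645,432),(510,437)]))
ct=([(35,80,0),(35,-80,0),(-35,-80,0),(-35,80,0)],tc([(398,133),(653,152),(648,262),(393,248)]))
q,e=fit({'side':cs,'top':ct},[600,-300,60,0]); print('carr',q,e)
qs=fit({'side':cs},[600,-300,60,0],z=60)[0];qt=fit({'top':ct},[600,-300,60,0],z=60)[0];print(qs,qt)
a=q[3]
ps=([(-18.5,23.5,0),(18.5,23.5,0),(18.5,-23.5,0)],sc([(532,357),(600,352),(609,415)]))
pt=([(18.5,23.5,0),(18.5,-23.5,0),(-18.5,-23.5,0)],tc([(560,173),(631,176),(628,230)]))
print('pocket',*fit({'side':ps,'top':pt},[600,-340,60],yaw=a),fit({'side':ps},[600,-340,60],yaw=a,z=60)[0][:2],fit({'top':pt},[600,-340,60],yaw=a,z=60)[0][:2])
print('notch',*fit({'side':([(0,0,0)],sc([(627,228)])),'top':([(0,0,0)],tc([(398,112)]))},[640,-240,57],yaw=0))
E
python3 m.py
```

```text
valve [455.975 105.768  -2.878  47.677] [[0.4, 0.3], [0.3, 0.2], [0.1, 0.3], [0.0, 0.6], [0.6, 0.3], [0.6, 0.2], [0.4, 0.1], [0.2, 0.3], [0.4, 0.3], [0.6, 0.4], [0.1, 0.1], [0.2, 0.0], [0.1, 0.1], [0.1, 0.1]]
side z0 [ 455.921  102.317   -0.018 -442.409] top z0 [ 455.712  105.548   -0.    -235.069]
carr [ 625.15  -106.595   57.241   -0.087] [[0.1, 0.0], [0.5, 0.7], [0.0, 0.1], [0.1, 0.2], [1.0, 0.7], [0.7, 0.8], [0.4, 0.4], [0.4, 2.0]]
[ 624.638 -109.387   60.      -0.091] [ 623.573 -105.814   60.      -0.072]
pocket [ 621.741 -151.338   57.558] [[0.0, 0.5], [0.0, 0.0], [0.6, 0.4], [0.5, 0.4], [0.1, 0.3], [0.3, 0.7]] [ 620.769 -153.662] [ 621.642 -150.855]
notch [682.271 -27.963  53.707] [[0.6, 0.2], [0.0, 0.8]]
```

```bash
cat > g.py <<'E'
import sys, numpy as np
from scipy.spatial.transform import Rotation as R
from cell import telemetry
def go(*wps):
    """world x,y,z (mm), yaw (deg) of tool y axis -> travel, angular for a tool pointing down"""
    o=telemetry.get_obs(); T=R.from_rotvec(o['tool_rot']); p=o['eef_pos']
    ty=T.as_matrix()[:,1]; print('t',o['clock'],'pos',p.round(1),'yaw',np.degrees(np.arctan2(ty[1],ty[0])).round(2),'gap',round(o['finger_gap'],1),'F',np.round(o['force'],1))
    for x,y,z,a in wps:
        a=np.radians(a); c=[np.sin(a),-np.cos(a),0]
        D=R.from_matrix(np.column_stack([c,[np.cos(a),np.sin(a),0],[0,0,-1]]))
        print((x,y,z),'travel',(T.inv().apply(np.array([x,y,z])-p)/500).round(4),'ang',(np.degrees((T.inv()*D).as_rotvec())/30).round(3))
if __name__=='__main__': go(*[tuple(map(float,w.split(','))) for w in sys.argv[1:]])
E
python3 - <<'E'
from h import *
np.set_printoptions(precision=2,suppress=True)
def bp(n,p,z):
    c=C[n];u=cv2.undistortPoints(np.float64(p).reshape(-1,1,2),c['K'],c['D'])[:,0]
    M=cv2.Rodrigues(c['rvec'])[0];o=-M.T@c['tvec'];d=np.c_[u,np.ones(len(u))]@M
    return o+d*((z-o[2])/d[:,2])[:,None]
for n,p in(('top',orig([(58,83),(724,132),(720,286),(40,233)],4,(195,100))),('side',np.vstack([orig([(452,57),(605,52)],4,(150,155)),[(330.5,298.3),(278.5,300.5)]]))):
    b=bp(n,p,14); print(n,b[:,:2].ravel(),b.mean(0))
    i=((1,0),(2,3)) if n=='top' else ((2,1),(3,0))
    for s,e in i: d=b[e]-b[s]; print(np.arctan2(-d[0],d[1]),np.hypot(*d[:2]))
E
python3 g.py 560,-250,250,-43.7 500,90,200,32
```

```text
top [ 721.47  200.56  683.63 -251.17  576.69 -241.75  615.27  209.86] [649.27 -20.63  14.  ]
-0.08355544077589531 453.3194974076503
-0.08520997719567658 453.25639670981946
side [ 613.17  208.02  719.74  197.96  682.16 -251.64  576.57 -242.18] [647.91 -21.96  14.  ]
-0.08337282422257966 451.1654552755063
-0.08111205372574778 451.68686153356947
t 0.1 pos [ 182.5 -623.5  249.7] yaw -73.68 gap 85.5 F [-0.1  0.2  0.3]Traceback (most recent call last):
  File "g.py", line 12, in <module>
    if __name__=='__main__': go(*[tuple(map(float,w.split(','))) for w in sys.argv[1:]])
                             ~~^^^^^^^^^^^^^^^^^^^^^^^^^^^^^^^^^^^^^^^^^^^^^^^^^^^^^^^^^
  File "g.py", line 10, in go
    D=R.from_matrix(np.column_stack([c,[np.cos(a),np.sin(a),0],[0,0,-1]]))
  File "scipy/spatial/transform/_rotation.pyx", line 1143, in scipy.spatial.transform._rotation.Rotation.from_matrix
ValueError: Non-positive determinant (left-handed or null coordinate frame) in rotation matrix 0: [[-0.69088241  0.72296715  0.        ]
 [-0.72296715 -0.69088241  0.        ]
 [ 0.          0.         -1.        ]].
```

```bash
sed -i 's/c=\[np.sin(a),-np.cos(a),0\]/c=[-np.sin(a),np.cos(a),0]/' g.py; python3 g.py 560,-250,250,-45.7 456,90,200,32
```

```text
t 0.1 pos [ 182.5 -623.5  249.7] yaw -73.68 gap 85.5 F [-0.1  0.2  0.3]
(560.0, -250.0, 250.0) travel [ 9.343e-01 -5.048e-01  1.000e-04] ang [-0.002 -0.001 -0.933]
(456.0, 90.0, 200.0) travel [ 0.9257 -1.2157  0.1008] ang [-1.000e-03 -2.000e-03 -3.523e+00]
```

Call:
{"method": "send_rows", "body": {"travel": [[0.934,-0.505,0],[0.934,-0.505,0],[0.934,-0.505,0],[0.934,-0.505,0],[0.934,-0.505,0],[0.934,-0.505,0],[0.934,-0.505,0],[0.934,-0.505,0],[0.934,-0.505,0]], "angular": [[0,0,-1],[0,0,-1],[0,0,-1],[0,0,-1],[0,0,-1],[0,0,-1],[0,0,-1],[0,0,-1],[0,0,-1]], "gripper": [0.6,0.6,0.6,0.6,0.6,0.6,0.6,0.6,0.6]}}

```text
clock: 1.23
eef_pos: [561.6, -247.6, 250.0]
tool_rot: [-2.887, -1.239, -0.0]
force: [-0.4, 0.1, -0.4]
finger_gap: 51.6
grasp_force: 0.0
```

```bash
python3 g.py 530,-80,200,-13.7 456,104,180,32
```

```text
t 1.225 pos [ 561.6 -247.6  250. ] yaw -43.56 gap 51.6 F [-0.4  0.1 -0.4]
(530.0, -80.0, 200.0) travel [ 0.1993 -0.2768  0.1002] ang [-0.001 -0.001 -0.995]
(456.0, 104.0, 180.0) travel [ 0.364  -0.6377  0.1403] ang [-0.000e+00 -1.000e-03 -2.519e+00]
```

Call:
{"method": "send_rows", "body": {"travel": [[0.2,-0.28,0.06],[0.2,-0.28,0.1],[0.2,-0.28,0.1]], "angular": [[0,0,-1],[0,0,-1],[0,0,-1]], "gripper": [0.6,0.6,0.6]}}

```text
clock: 1.6
eef_pos: [526.9, -79.3, 199.6]
tool_rot: [-2.464, -1.948, 0.0]
force: [1.6, -0.1, -0.7]
finger_gap: 51.3
grasp_force: 0.0
```

```bash
python3 g.py 500,20,200,16.3 456,104,130,32
```

```text
t 1.6 pos [526.9 -79.3 199.6] yaw -13.36 gap 51.3 F [ 1.6 -0.1 -0.7]
(500.0, 20.0, 200.0) travel [ 0.1809 -0.0982 -0.0008] ang [-0.001 -0.    -0.989]
(456.0, 104.0, 130.0) travel [ 0.324  -0.2225  0.1393] ang [-1.000e-03 -1.000e-03 -1.512e+00]
```

Call:
{"method": "send_rows", "body": {"travel": [[0.324,-0.2225,0],[0.324,-0.2225,0.08],[0.324,-0.2225,0.14],[0.324,-0.2225,0.14]], "angular": [[0,0,-1],[0,0,-1],[0,0,-1],[0,0,-1]], "gripper": [0.6,0.6,0.6,0.6]}}

```text
clock: 2.1
eef_pos: [455.8, 104.4, 128.9]
tool_rot: [-1.877, -2.517, 0.002]
force: [0.9, -0.7, 0.1]
finger_gap: 51.5
grasp_force: 0.0
```

```bash
python3 g.py 456,104,110,31.7
```

```text
t 2.1 pos [455.8 104.4 128.9] yaw 16.58 gap 51.5 F [ 0.9 -0.7  0.1]
(456.0, 104.0, 110.0) travel [-0.0008  0.0003  0.0378] ang [-0.004 -0.001 -0.504]
```

Call:
{"method": "send_rows", "body": {"travel": [[0,0,0.03],[0,0,0.068],[0,0,0.068],[0,0,0.068]], "angular": [[0,0,-0.3],[0,0,-0.504],[0,0,-0.504],[0,0,-0.504]], "gripper": [0.6,0.6,0.6,0.6]}}

```text
clock: 2.6
eef_pos: [458.1, 102.4, 96.7]
tool_rot: [-1.54, -2.738, -0.0]
force: [0.5, 0.5, 0.2]
finger_gap: 51.1
grasp_force: 0.0
```

```bash
python3 g.py 456,104,42,31.7
python3 - <<'E'
from cell import imaging
import cv2
s=imaging.snapshot('side');t=imaging.snapshot('top')
cv2.imwrite('pics/ap.png',cv2.hconcat([cv2.resize(s[130:230,160:260],(400,400),interpolation=2),cv2.resize(t[160:260,193:293],(400,400),interpolation=2)]))
E
```

```text
t 2.6 pos [458.1 102.4  96.7] yaw 31.28 gap 51.1 F [0.5 0.5 0.2]
(456.0, 104.0, 42.0) travel [ 0.0048 -0.0019  0.1093] ang [-0.    -0.    -0.014]
```

View pics/ap.png

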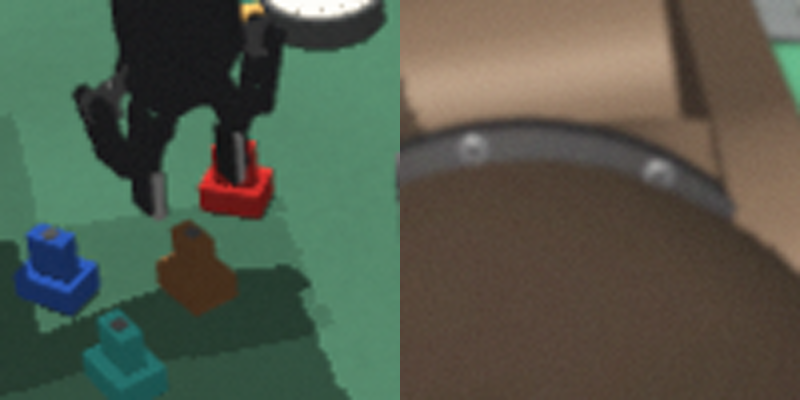

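The side view shows the open fingers straddling the valve, tips at crop (155,218) and (235,185). The top view is blocked by the arm. I'll check whether the tips project where the arm says they are.

Run:
```python
from h import *
print(orig([(157,218),(237,185)],4,(160,130)))
a=np.radians(31.3);d=np.array([np.cos(a),np.sin(a)])
for z in(78,84):
  print(z,proj('side',[[*(np.array([458.1,102.4])+s*d*26),z] for s in(-1,1)]))
```

```text
[[198.875 184.125]
 [218.875 175.875]]
78 [[199.02536408 182.55663524]
 [216.18218837 174.4320456 ]]
84 [[198.82149993 180.63315155]
 [216.03927514 172.52305412]]
```

```bash
python3 g.py 456,105,60,31.7 456,105,42,31.7
```

```text
t 2.7 pos [458.4 102.4  97. ] yaw 31.33 gap 51.2 F [-0.9  0.6  0.3]
(456.0, 105.0, 60.0) travel [ 0.0069 -0.0015  0.0739] ang [ 0.002  0.001 -0.012]
(456.0, 105.0, 42.0) travel [ 0.0069 -0.0015  0.1099] ang [ 0.002  0.001 -0.012]
```

Call:
{"method": "send_rows", "body": {"travel": [[0.007,-0.0015,0.03],[0.007,-0.0015,0.06],[0.007,-0.0015,0.085],[0.007,-0.0015,0.11],[0.007,-0.0015,0.11]], "angular": [[0,0,-0.012],[0,0,-0.012],[0,0,-0.012],[0,0,-0.012],[0,0,-0.012]], "gripper": [0.6,0.6,0.6,0.6,0.6], "squeeze": 40}}

```text
clock: 3.32
eef_pos: [454.9, 104.9, 40.3]
tool_rot: [-1.528, -2.744, 0.002]
force: [-0.3, -0.2, 0.0]
finger_gap: 51.1
grasp_force: 0.0
```

Call:
{"method": "send_rows", "body": {"travel": [[0,0,0],[0,0,0],[0,0,0],[0,0,0],[0,0,0]], "angular": [[0,0,0],[0,0,0],[0,0,0],[0,0,0],[0,0,0]], "gripper": [0.3,0.1,0.0,0.0,0.0], "squeeze": 50}}

```text
clock: 3.95
eef_pos: [455.8, 105.1, 41.7]
tool_rot: [1.528, 2.744, 0.001]
force: [-0.7, -1.3, 6.9]
finger_gap: 14.9
grasp_force: 49.5
```

```bash
python3 g.py 456,105,180,31.7 540,-20,170,0
```

```text
t 3.95 pos [455.8 105.1  41.7] yaw 31.8 gap 14.9 F [-0.7 -1.3  6.9]
(456.0, 105.0, 180.0) travel [-0.0005  0.0004 -0.2765] ang [0.002 0.001 0.003]
(540.0, -20.0, 170.0) travel [-0.3015  0.0114 -0.2564] ang [0.002 0.    1.06 ]
```

Call:
{"method": "send_rows", "body": {"travel": [[0,0,-0.12],[0,0,-0.24],[-0.1,0,-0.256],[-0.3,0.011,-0.256],[-0.3,0.011,-0.256],[-0.3,0.011,-0.256]], "angular": [[0,0,0],[0,0,0],[0,0,0.4],[0,0,0.8],[0,0,1],[0,0,1]], "gripper": [0,0,0,0,0,0]}}

```text
clock: 4.7
eef_pos: [540.5, -21.7, 169.2]
tool_rot: [2.191, 2.25, 0.001]
force: [-0.7, 0.5, -3.4]
finger_gap: 15.2
grasp_force: 50.8
```

```bash
python3 g.py 621.7,-151.3,160,-4.77  621.7,-151.3,122,-4.77
```

```text
t 4.7 pos [540.5 -21.7 169.2] yaw 1.53 gap 15.2 F [-0.7  0.5 -3.4]
(621.7, -151.3, 160.0) travel [-0.2634  0.1555  0.0186] ang [0.002 0.001 0.21 ]
(621.7, -151.3, 122.0) travel [-0.2634  0.1554  0.0946] ang [0.002 0.001 0.21 ]
```

Call:
{"method": "send_rows", "body": {"travel": [[-0.09,0.05,0.01],[-0.18,0.1,0.02],[-0.263,0.155,0.02],[-0.263,0.155,0.04],[-0.263,0.155,0.07],[-0.263,0.155,0.0945],[-0.263,0.155,0.0945]], "angular": [[0,0,0.1],[0,0,0.21],[0,0,0.21],[0,0,0.21],[0,0,0.21],[0,0,0.21],[0,0,0.21]], "gripper": [0,0,0,0,0,0,0]}}

```text
clock: 5.58
eef_pos: [619.6, -147.4, 120.7]
tool_rot: [-2.304, -2.132, 0.002]
force: [-0.4, -0.2, -3.5]
finger_gap: 14.9
grasp_force: 50.7
```

```bash
python3 g.py 621.7,-151.3,122,-4.77
python3 - <<'E'
from cell import imaging
import cv2
s=imaging.snapshot('side');t=imaging.snapshot('top');cv2.imwrite('pics/t2.png',t);cv2.imwrite('pics/s2.png',s)
cv2.imwrite('pics/hov.png',cv2.resize(cv2.hconcat([s[195:285,255:335],t[110:200,280:360]]),None,fx=5,fy=5,interpolation=2))
E
```

```text
t 5.575 pos [ 619.6 -147.4  120.7] yaw -4.44 gap 14.9 F [-0.4 -0.2 -3.5]
(621.7, -151.3, 122.0) travel [-0.0075  0.0048 -0.0025] ang [-0.005 -0.001  0.011]
```

View pics/hov.png

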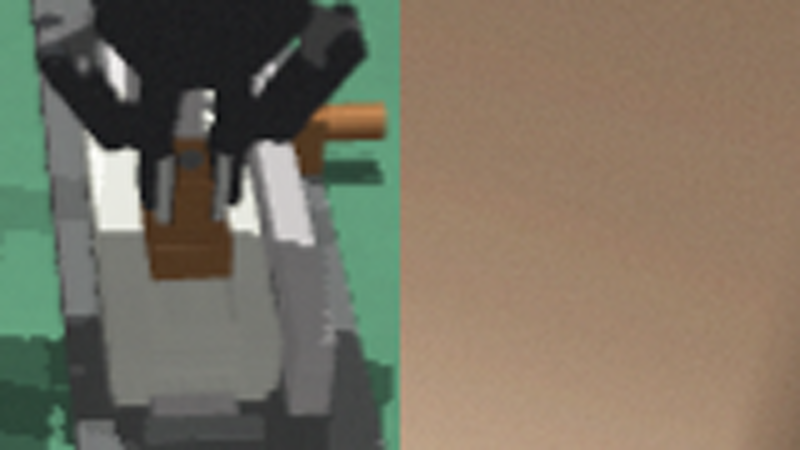

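Side view: the valve is held upright over the pocket, its front bottom edge running from (152,279) to (232,275) in the crop. I'll segment the brown region for a sub-pixel comparison with the pocket as measured by the same camera.

```bash
python3 g.py 621.7,-151.3,122,-4.77
cat > v.py <<'E'
import sys
from h import *
from cell import telemetry
np.set_printoptions(precision=2,suppress=True)
im=cv2.imread(sys.argv[1]).astype(int)
b,g,r=im[...,0],im[...,1],im[...,2]
m=(r>1.5*b)&(r-b>25); m[:, :280]=0; m[:,303:]=0; m[:220]=0; m[255:]=0
for y in range(225,255):
    x=np.where(m[y])[0]
    if len(x): print(y,x.min(),x.max(),len(x))
o=telemetry.get_obs();p=o['eef_pos'];zb=p[2]-41.7
a=np.radians(-4.5);Rz=np.array([[np.cos(a),-np.sin(a),0],[np.sin(a),np.cos(a),0],[0,0,1]])
L=np.float64([(-17,-22,0),(17,-22,0),(-17,-22,20),(17,-22,20)])@Rz.T+[p[0],p[1],zb]
print(p,zb);print(proj('side',L))
E
python3 v.py pics/s2.png
```

```text
t 5.675 pos [ 620.7 -148.   122.1] yaw -4.46 gap 15.0 F [ 0.7  0.7 -2.8]
(621.7, -151.3, 122.0) travel [-0.0065  0.0026  0.0002] ang [-0.   -0.    0.01]
225 290 296 3
226 296 296 1
227 296 296 1
228 295 296 2
229 290 296 7
230 290 296 7
231 290 297 8
232 290 297 8
233 290 296 7
234 290 296 7
235 290 296 7
236 290 296 7
237 284 296 9
238 284 296 9
239 284 299 13
240 284 299 16
241 284 300 17
242 284 300 17
243 284 300 17
244 285 300 16
245 285 300 16
246 285 300 16
247 285 300 16
248 285 300 16
249 285 300 16
250 286 296 11
[ 620.66 -147.95  122.11] 80.41353663963143
[[285.12 250.25]
 [301.51 249.47]
 [285.47 243.43]
 [302.08 242.64]]
```

Call:
{"method": "send_rows", "body": {"travel": [[-0.009,0.0035,0.015],[-0.009,0.0035,0.031],[-0.009,0.0035,0.031],[-0.009,0.0035,0.031]], "angular": [[0,0,0.01],[0,0,0.01],[0,0,0.01],[0,0,0.01]], "gripper": [0,0,0,0]}}

```text
clock: 6.18
eef_pos: [622.1, -153.2, 106.5]
tool_rot: [-2.312, -2.126, 0.0]
force: [-0.4, 0.3, -3.0]
finger_gap: 15.1
grasp_force: 50.8
```

```bash
python3 - <<'E'
from cell import imaging,telemetry
import cv2,numpy as np
ps=[]
for i in range(4):
    s=imaging.snapshot('side'); ps.append((s.astype(float),telemetry.get_obs()['eef_pos']))
m=np.mean([p[0] for p in ps],0).astype('uint8');cv2.imwrite('pics/s3.png',m)
print(np.array([p[1] for p in ps]).round(1), telemetry.get_obs()['force'])
cv2.imwrite('pics/s3c.png',cv2.resize(m[218:278,265:325],None,fx=10,fy=10,interpolation=2))
E
python3 v.py pics/s3.png
```

```text
[[ 622.2 -153.2  106.6]
 [ 622.3 -153.2  106.7]
 [ 622.3 -153.2  106.8]
 [ 622.3 -153.2  106.8]] [-0.02313387  0.46040583 -4.69088932]
230 292 297 6
231 292 297 6
232 297 297 1
234 297 297 1
235 292 298 4
236 292 298 7
237 292 298 7
238 292 298 7
239 292 298 7
240 291 298 8
241 291 298 8
242 291 298 8
243 291 298 8
244 285 298 10
245 285 298 10
246 285 301 16
247 286 301 16
248 286 301 16
249 286 302 17
250 286 302 17
251 286 302 17
252 286 302 17
253 286 302 17
254 287 302 16
[ 622.3  -153.18  106.78] 65.07514606787227
[[286.12 257.11]
 [302.4  256.33]
 [286.48 250.43]
 [302.98 249.64]]
```

View pics/s3c.png

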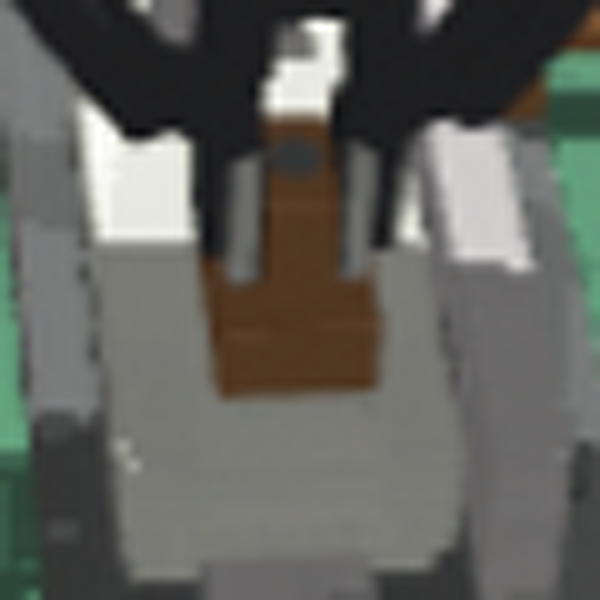

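The valve's front bottom corners sit at crop (218,397) and (378,387). They match the robot-frame prediction to 0.2 px, so there is no in-hand offset. The same camera puts the pocket about 1.2 mm in -x and 0.7 mm in -y from here, so I'll shift by that and lower gently.

Call:
{"method": "send_rows", "body": {"travel": [[-0.0016,-0.0023,0],[-0.0016,-0.0023,0.005],[-0.0016,-0.0023,0.01],[-0.0016,-0.0023,0.014],[-0.0016,-0.0023,0.0175],[-0.0016,-0.0023,0.0175]], "angular": [[0,0,0],[0,0,0],[0,0,0],[0,0,0],[0,0,0],[0,0,0]], "gripper": [0,0,0,0,0,0]}}

```text
clock: 7.12
eef_pos: [620.9, -153.8, 97.6]
tool_rot: [-2.312, -2.126, 0.0]
force: [-0.3, -0.2, -3.8]
finger_gap: 15.4
grasp_force: 50.8
```

No contact force with the underside at about 56 mm, so it has entered the pocket. Pressing on down.

Call:
{"method": "send_rows", "body": {"travel": [[0,0,0.006],[0,0,0.012],[0,0,0.018],[0,0,0.023],[0,0,0.027],[0,0,0.027]], "angular": [[0,0,0],[0,0,0],[0,0,0],[0,0,0],[0,0,0],[0,0,0]], "gripper": [0,0,0,0,0,0]}}

```text
clock: 7.88
eef_pos: [620.9, -153.8, 84.1]
tool_rot: [-2.312, -2.126, 0.0]
force: [0.3, -0.3, -4.0]
finger_gap: 15.3
grasp_force: 50.8
```

Call:
{"method": "send_rows", "body": {"travel": [[0,0,0.002],[0,0,0.004],[0,0,0.005],[0,0,0.006],[0,0,0.006]], "angular": [[0,0,0],[0,0,0],[0,0,0],[0,0,0],[0,0,0]], "gripper": [0,0,0,0,0]}}

```text
clock: 8.5
eef_pos: [621.0, -153.8, 81.8]
tool_rot: [2.312, 2.126, 0.0]
force: [-1.1, 1.3, 5.0]
finger_gap: 15.1
grasp_force: 52.0
```

Contact at an underside of about 40 mm, so it is seated. One small extra press, then release and rise.

Call:
{"method": "send_rows", "body": {"travel": [[0,0,0.002],[0,0,0.002],[0,0,0.002],[0,0,0.002],[0,0,0.002],[0,0,0.002]], "angular": [[0,0,0],[0,0,0],[0,0,0],[0,0,0],[0,0,0],[0,0,0]], "gripper": [0,0,0.15,0.35,0.5,0.5]}}

```text
clock: 9.25
eef_pos: [621.0, -153.9, 80.2]
tool_rot: [-2.313, -2.126, -0.0]
force: [-0.1, 0.2, 0.7]
finger_gap: 42.6
grasp_force: 0.0
```

Call:
{"method": "send_rows", "body": {"travel": [[0,0,-0.04],[0,0,-0.1],[0,0,-0.2],[0,0,-0.25],[0,0,-0.25]], "angular": [[0,0,0],[0,0,0],[0,0,0],[0,0,0],[0,0,0]], "gripper": [0.5,0.5,0.5,0.5,0.5]}}

```text
clock: 9.88
eef_pos: [622.3, -154.3, 208.9]
tool_rot: [2.309, 2.124, 0.004]
force: [-0.8, 0.6, 0.2]
finger_gap: 42.8
grasp_force: 0.0
```

```bash
python3 g.py 628.9,-59,190,85.23 628.9,-59,190,-94.77
python3 - <<'E'
from cell import imaging,telemetry
import cv2,numpy as np
s=imaging.snapshot('side');cv2.imwrite('pics/s4.png',s)
cv2.imwrite('pics/s4c.png',cv2.resize(s[180:290,255:365],None,fx=5,fy=5,interpolation=2))
print(telemetry.get_obs()['joint_positions'])
E
```

```text
t 9.875 pos [ 622.3 -154.3  208.9] yaw -4.8 gap 42.8 F [-0.8  0.6  0.2]
(628.9, -59.0, 190.0) travel [ 0.191  -0.003   0.0375] ang [ 0.006  0.009 -3.001]
(628.9, -59.0, 190.0) travel [ 0.191  -0.003   0.0375] ang [ 0.009 -0.006  2.999]
[-2.90267171e-01  5.08554984e-01  1.66544922e+00 -1.53816588e-05
  9.65085652e-01 -2.06457298e-01]
```

View pics/s4c.png

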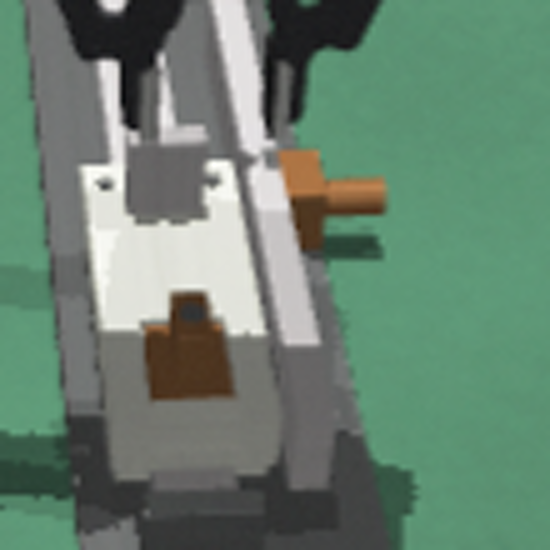

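The side view shows the valve flush: only the block's top face is visible, front edge at crop row 397 versus 420 for the carriage front. The notch is at about (263,157). Next I'll compute the slide distance and the fin position.

```bash
python3 - <<'E'
from h import *
np.set_printoptions(precision=1,suppress=True)
a=-0.0833; ey=np.array([-np.sin(a),np.cos(a)]); ex=np.array([np.cos(a),np.sin(a)])
def bp(n,p,z):
    c=C[n];u=cv2.undistortPoints(np.float64(p).reshape(-1,1,2),c['K'],c['D'])[:,0]
    M=cv2.Rodrigues(c['rvec'])[0];o=-M.T@c['tvec'];d=np.c_[u,np.ones(len(u))]@M
    return (o+d*((z-o[2])/d[:,2])[:,None])[:,:2]
sc=lambda p:orig(p,4,(150,155)); tc=lambda p:orig(p,4,(195,100))
rel=lambda w,p:np.c_[(w-p)@ex,(w-p)@ey]
P={'side':np.array([620.8,-153.8]),'top':np.array([621.6,-150.9])}
print('notch side',rel(bp('side',sc([(627,228),(620,228)]),57),P['side']))
print('notch top',rel(bp('top',tc([(398,112)]),57),P['top']))
print('block top',rel(bp('top',tc([(373,90),(425,90)]),57),P['top']))
print('fin top edge back z104 side',rel(bp('side',sc([(522,203),(585,200)]),104),P['side']))
print('fin foot front side',rel(bp('side',sc([(521,268),(582,275)]),60),P['side']))
p=np.array([621,-153.8]); print('fin',p+95*ey)
E
python3 - <<'E'
import cv2
s=cv2.imread('pics/side0.png');t=cv2.imread('pics/top0.png')
a=cv2.resize(s[195:240,290:335],(400,400),interpolation=2);b=cv2.resize(t[108:148,275:315],(400,400),interpolation=2)
cv2.imwrite('pics/notch.png',cv2.hconcat([a,b]))
E
```

```text
notch side [[ 48.5 126.2]
 [ 44.5 126.5]]
notch top [[ 51.1 127.9]]
block top [[ 64.9 145.1]
 [ 67.5 111.4]]
fin top edge back z104 side [[-17.2  98.3]
 [ 18.   98.6]]
fin foot front side [[-17.1  92.6]
 [ 16.8  84.7]]
fin [628.9 -59.1]
```

View pics/notch.png

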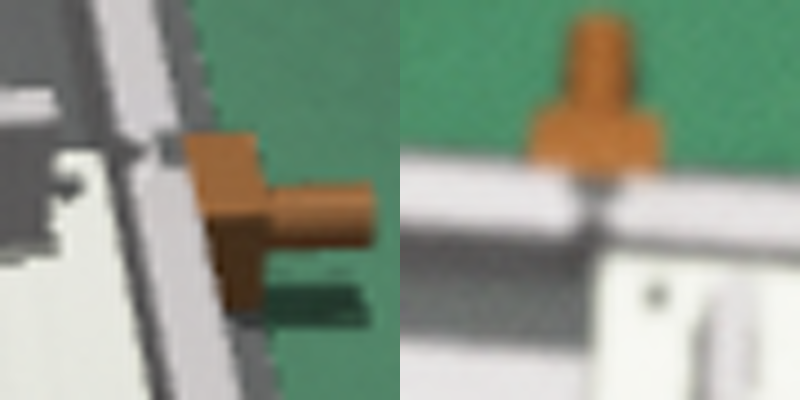

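The notch crop puts the V at left-panel (150,148) and right-panel (597,205). Both views give about 127 mm of slide. Now I'll turn the gripper 90° and move above the fin.

Call:
{"method": "send_rows", "body": {"travel": [[0.06,0,0],[0.12,0,0],[0.191,-0.003,0.02],[0.191,-0.003,0.02]], "angular": [[0,0,-1],[0,0,-1],[0,0,-1],[0,0,-1]], "gripper": [0.5,0.5,0.5,0.5]}}

```text
clock: 10.42
eef_pos: [626.3, -56.3, 193.8]
tool_rot: [-1.677, -2.653, 0.002]
force: [-0.0, -0.9, -0.9]
finger_gap: 43.2
grasp_force: 0.0
```

Call:
{"method": "send_rows", "body": {"travel": [[0,0,0],[0,0,0],[0,0,0],[0,0,0]], "angular": [[0,0,-1],[0,0,-1],[0,0,-1],[0,0,-1]], "gripper": [0.5,0.5,0.5,0.5]}}

```text
clock: 10.92
eef_pos: [627.1, -59.2, 194.9]
tool_rot: [-0.943, -2.996, 0.0]
force: [-0.2, -0.5, -0.1]
finger_gap: 42.9
grasp_force: 0.0
```

Call:
{"method": "send_rows", "body": {"travel": [[0,0,0],[0,0,0],[0,0,0],[0,0,0],[0,0,0]], "angular": [[0,0,-1],[0,0,-1],[0,0,-1],[0,0,-1],[0,0,-1]], "gripper": [0.5,0.5,0.5,0.5,0.5]}}

```text
clock: 11.55
eef_pos: [627.3, -58.8, 195.2]
tool_rot: [-0.141, -3.138, 0.0]
force: [0.1, -0.0, 0.2]
finger_gap: 43.0
grasp_force: 0.0
```

```bash
python3 g.py 628.9,-59.1,85.5,85.23
```

```text
t 11.55 pos [627.3 -58.8 195.2] yaw 84.86 gap 43.0 F [ 0.1 -0.   0.2]
(628.9, -59.1, 85.5) travel [-0.0032 -0.0003  0.2193] ang [-0.    -0.001 -0.012]
```

Call:
{"method": "send_rows", "body": {"travel": [[-0.0032,-0.0003,0.06],[-0.0032,-0.0003,0.12],[-0.0032,-0.0003,0.16],[-0.0032,-0.0003,0.19],[-0.0032,-0.0003,0.2193],[-0.0032,-0.0003,0.2193],[-0.0032,-0.0003,0.2193]], "angular": [[0,0,-0.012],[0,0,-0.012],[0,0,-0.012],[0,0,-0.012],[0,0,-0.012],[0,0,-0.012],[0,0,-0.012]], "gripper": [0.5,0.5,0.5,0.5,0.5,0.5,0.5]}}

```text
clock: 12.42
eef_pos: [629.4, -58.9, 86.1]
tool_rot: [0.122, 3.139, -0.0]
force: [-0.3, -0.5, -0.2]
finger_gap: 42.8
grasp_force: 0.0
```

Call:
{"method": "send_rows", "body": {"travel": [[0,0,0],[0,0,0],[0,0,0],[0,0,0],[0,0,0],[0,0,0]], "angular": [[0,0,0],[0,0,0],[0,0,0],[0,0,0],[0,0,0],[0,0,0]], "gripper": [0.35,0.2,0.1,0.0,0.0,0.0], "squeeze": 50}}

```text
clock: 13.18
eef_pos: [629.4, -58.7, 86.3]
tool_rot: [0.122, 3.138, 0.0]
force: [-0.9, 1.7, 5.6]
finger_gap: 11.2
grasp_force: 48.7
```

```bash
python3 g.py 637.8,46.5,85.5,85.23 638.7,57.4,85.5,85.23 639.5,67.4,85.5,85.23
```

```text
t 13.175 pos [629.4 -58.7  86.3] yaw 85.54 gap 11.2 F [-0.9  1.7  5.6]
(637.8, 46.5, 85.5) travel [-0.0005  0.2112  0.0016] ang [0.    0.002 0.01 ]
(638.7, 57.4, 85.5) travel [-0.0006  0.233   0.0016] ang [0.    0.002 0.01 ]
(639.5, 67.4, 85.5) travel [-0.0006  0.2531  0.0016] ang [0.    0.002 0.01 ]
```

Call:
{"method": "send_rows", "body": {"travel": [[0,0.012,0],[0,0.03,0],[0,0.05,0],[0,0.07,0],[0,0.09,0],[0,0.11,0],[0,0.13,0],[0,0.15,0],[0,0.17,0],[0,0.19,0],[0,0.205,0],[-0.0005,0.216,0],[-0.0005,0.222,0],[-0.0005,0.224,0],[-0.0005,0.224,0],[-0.0005,0.224,0]], "angular": [[0,0,0],[0,0,0],[0,0,0],[0,0,0],[0,0,0],[0,0,0],[0,0,0],[0,0,0],[0,0,0],[0,0,0],[0,0,0],[0,0,0],[0,0,0],[0,0,0],[0,0,0],[0,0,0]], "gripper": [0,0,0,0,0,0,0,0,0,0,0,0,0,0,0,0]}}

```text
clock: 15.18
eef_pos: [638.7, 52.9, 86.3]
tool_rot: [0.122, 3.138, 0.0]
force: [1.9, -0.2, 5.0]
finger_gap: 11.1
grasp_force: 49.2
```

Call:
{"method": "send_rows", "body": {"travel": [[0,0.004,0],[0,0.004,0],[0,0.004,0]], "angular": [[0,0,0],[0,0,0],[0,0,0]], "gripper": [0,0,0]}}

```text
clock: 15.55
eef_pos: [638.9, 54.9, 86.2]
tool_rot: [0.122, 3.138, 0.0]
force: [2.6, -0.1, 5.4]
finger_gap: 11.5
grasp_force: 49.2
```

Call:
{"method": "send_rows", "body": {"travel": [[0,0.004,0],[0,0.006,0]], "angular": [[0,0,0],[0,0,0]], "gripper": [0,0]}}

```text
clock: 15.8
eef_pos: [639.1, 57.7, 86.2]
tool_rot: [0.122, 3.138, 0.0]
force: [2.7, -3.8, 6.2]
finger_gap: 11.4
grasp_force: 49.2
```

Call:
{"method": "send_rows", "body": {"travel": [[0,0.004,0],[0,0.004,0]], "angular": [[0,0,0],[0,0,0]], "gripper": [0,0]}}

```text
clock: 16.05
eef_pos: [639.3, 59.8, 86.3]
tool_rot: [0.122, 3.138, 0.0]
force: [2.7, -0.9, 6.2]
finger_gap: 11.4
grasp_force: 49.2
```

Call:
{"method": "send_rows", "body": {"travel": [[0,0.004,0],[0,0.004,0]], "angular": [[0,0,0],[0,0,0]], "gripper": [0,0]}}

```text
clock: 16.3
eef_pos: [639.5, 61.8, 86.3]
tool_rot: [0.122, 3.138, 0.0]
force: [2.5, -0.5, 5.4]
finger_gap: 11.7
grasp_force: 49.1
```

Call:
{"method": "send_rows", "body": {"travel": [[0,0.004,0],[0,0.004,0]], "angular": [[0,0,0],[0,0,0]], "gripper": [0,0]}}

```text
clock: 16.55
eef_pos: [639.7, 63.9, 86.3]
tool_rot: [0.122, 3.137, 0.001]
force: [3.3, 0.6, 5.1]
finger_gap: 11.5
grasp_force: 49.2
```

Call:
{"method": "send_rows", "body": {"travel": [[0,0.002,0],[0,0.002,0]], "angular": [[0,0,0],[0,0,0]], "gripper": [0,0]}}

```text
clock: 16.8
eef_pos: [639.7, 64.9, 86.2]
tool_rot: [0.122, 3.138, 0.001]
force: [2.5, 0.6, 4.6]
finger_gap: 11.7
grasp_force: 49.2
```

Call:
{"method": "send_rows", "body": {"travel": [[0,0.002,0],[0,0.002,0]], "angular": [[0,0,0],[0,0,0]], "gripper": [0,0]}}

```text
clock: 17.05
eef_pos: [639.8, 66.1, 86.3]
tool_rot: [0.122, 3.137, 0.001]
force: [3.0, 1.8, 5.4]
finger_gap: 11.5
grasp_force: 49.2
```

Call:
{"method": "send_rows", "body": {"travel": [[0,0.002,0],[0,0.002,0]], "angular": [[0,0,0],[0,0,0]], "gripper": [0,0]}}

```text
clock: 17.3
eef_pos: [639.9, 67.2, 86.3]
tool_rot: [0.122, 3.137, 0.001]
force: [3.3, 3.4, 6.0]
finger_gap: 11.6
grasp_force: 49.2
```

Call:
{"method": "send_rows", "body": {"travel": [[0,0.002,0],[0,0.002,0]], "angular": [[0,0,0],[0,0,0]], "gripper": [0,0]}}

```text
clock: 17.55
eef_pos: [640.0, 68.3, 86.3]
tool_rot: [0.122, 3.137, 0.001]
force: [3.8, 4.4, 5.2]
finger_gap: 11.4
grasp_force: 49.2
```

Run:
```python
from cell import telemetry,imaging
import numpy as np
r=[]
for i in range(6): imaging.snapshot('side'); o=telemetry.get_obs(); r.append([*o['force'],*o['eef_pos']])
print(np.round(r,1))
```

```text
[[  3.3   4.3   5.3 640.   68.3  86.3]
 [  3.1   4.7   5.1 640.   68.3  86.3]
 [  3.1   4.6   5.  640.   68.3  86.3]
 [  3.3   4.7   4.6 640.   68.3  86.3]
 [  3.1   4.7   4.8 640.   68.3  86.3]
 [  4.    4.5   4.2 640.   68.3  86.3]]
```

The forward pull (+4.5 N) shows the ball is on the notch's near flank. I'll keep on in 1 mm steps until the force changes sign.

Call:
{"method": "send_rows", "body": {"travel": [[0,0.002,0],[0,0.002,0]], "angular": [[0,0,0],[0,0,0]], "gripper": [0,0]}}

```text
clock: 18.1
eef_pos: [640.1, 69.4, 86.3]
tool_rot: [0.122, 3.137, 0.001]
force: [3.4, 5.5, 5.1]
finger_gap: 11.3
grasp_force: 49.2
```

Call:
{"method": "send_rows", "body": {"travel": [[0,0.002,0],[0,0.002,0]], "angular": [[0,0,0],[0,0,0]], "gripper": [0,0]}}

```text
clock: 18.35
eef_pos: [640.2, 70.3, 86.3]
tool_rot: [0.122, 3.137, 0.001]
force: [3.3, 4.9, 3.5]
finger_gap: 11.7
grasp_force: 49.3
```

Call:
{"method": "send_rows", "body": {"travel": [[0,0.002,0],[0,0.002,0]], "angular": [[0,0,0],[0,0,0]], "gripper": [0,0]}}

```text
clock: 18.6
eef_pos: [640.2, 71.2, 86.3]
tool_rot: [0.122, 3.137, 0.001]
force: [3.8, 4.0, 5.4]
finger_gap: 11.5
grasp_force: 49.3
```

Call:
{"method": "send_rows", "body": {"travel": [[0,0.002,0],[0,0.002,0]], "angular": [[0,0,0],[0,0,0]], "gripper": [0,0]}}

```text
clock: 18.85
eef_pos: [640.3, 71.8, 86.3]
tool_rot: [0.122, 3.137, 0.0]
force: [3.2, -0.6, 6.0]
finger_gap: 11.2
grasp_force: 49.4
```

Call:
{"method": "send_rows", "body": {"travel": [[0,0.002,0],[0,0.002,0]], "angular": [[0,0,0],[0,0,0]], "gripper": [0,0]}}

```text
clock: 19.1
eef_pos: [640.3, 72.3, 86.3]
tool_rot: [0.122, 3.138, -0.0]
force: [3.7, -5.2, 5.9]
finger_gap: 11.7
grasp_force: 49.6
```

Call:
{"method": "send_rows", "body": {"travel": [[0,0.002,0],[0,0.002,0]], "angular": [[0,0,0],[0,0,0]], "gripper": [0,0]}}

```text
clock: 19.35
eef_pos: [640.4, 73.1, 86.3]
tool_rot: [0.122, 3.137, -0.001]
force: [3.4, -6.7, 5.7]
finger_gap: 11.7
grasp_force: 49.6
```

The force flipped from +4 N to -5 N at y of about 72, which is the notch centre. I'll back off 1.5 mm and hold.

Call:
{"method": "send_rows", "body": {"travel": [[0,-0.003,0],[0,-0.003,0],[0,-0.003,0],[0,-0.003,0],[0,-0.003,0],[0,-0.003,0]], "angular": [[0,0,0],[0,0,0],[0,0,0],[0,0,0],[0,0,0],[0,0,0]], "gripper": [0,0,0,0,0,0]}}

```text
clock: 20.1
eef_pos: [640.3, 71.9, 86.2]
tool_rot: [0.122, 3.138, -0.0]
force: [3.2, -4.7, 5.9]
finger_gap: 11.3
grasp_force: 49.5
```

Run:
```python
from h import *
from cell import telemetry
s=imaging.snapshot('side');cv2.imwrite('pics/fin.png',s)
o=telemetry.get_obs();print(o['clock'],o['eef_pos'],o['force'],o['grasp_force'],abs(o['joint_vel']).max())
# valve check: brown region below the gripper vs seated prediction
a=-0.0833;Rz=np.array([[np.cos(a),-np.sin(a),0],[np.sin(a),np.cos(a),0],[0,0,1]])
c=np.array([621,-153.8,40])+131*np.array([-np.sin(a),np.cos(a),0])
print(proj('side',np.float64([(-17,-22,20),(17,-22,20),(-8,-14,48),(8,-14,48)])@Rz.T+c).round(1))
im=s.astype(int);m=(im[...,2]>1.5*im[...,0])&(im[...,2]-im[...,0]>25)
for y in range(180,235):
    x=np.where(m[y,270:303])[0]+270
    if len(x)>3: print(y,x.min(),x.max(),len(x),end='; ')
```

```text
20.15 [640.30223454  71.87316861  86.25567177] [ 2.54388786 -4.94688514  5.09183267] 49.544493556022644 0.0013106117729248762
[[279.3 216.8]
 [294.  216.2]
 [283.2 205.1]
 [290.2 204.9]]
199 284 288 5; 200 283 289 7; 201 283 289 5; 204 283 289 7; 205 283 290 8; 206 281 291 11; 207 279 292 14; 208 279 292 14; 209 279 292 14; 210 279 292 14; 211 279 292 14; 212 279 292 14; 213 279 293 15; 214 279 293 15; 215 279 293 15; 216 279 293 15; 217 279 294 16;
```

Call:
{"method": "send_rows", "body": {"travel": [[0,-0.001,0],[0,-0.001,0],[0,-0.001,0],[0,-0.001,0],[0,-0.001,0],[0,-0.001,0]], "angular": [[0,0,0],[0,0,0],[0,0,0],[0,0,0],[0,0,0],[0,0,0]], "gripper": [0,0,0,0,0,0]}}

```text
clock: 20.9
eef_pos: [640.3, 71.7, 86.3]
tool_rot: [0.122, 3.137, 0.0]
force: [3.5, -0.6, 6.0]
finger_gap: 11.6
grasp_force: 49.5
```

```bash
python3 -c "
from cell import ticket
print(ticket.job_done())"
```

```text
the job is handed in; nothing more can be done
None
```

I handed the job in at about 21 s, with no verdict returned: the bronze valve is seated flush in the pocket and the carriage is held still at the notch centre, with about 49 N of grip on the fin.

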